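# Take the red gauge off the keyhole board

### The arm

A 6-joint arm with a two-finger parallel gripper is mounted at the origin on the work surface. World frame = base frame: x ahead of the robot, y to its left, z up, the work surface at z = 0. Lengths are in m, angles in rad, forces in N, time in s.
With the tool pointing down it reaches from about 0.375 to 0.975 m from the base axis. Payload 3.8 kg.
Tool frame: the origin (TCP) lies where the fingers leave the gripper's body, on its centre line; the fingertips stand 73 mm ahead of it and the grasp point (between the pads) lies 54 mm ahead of it (nose_length is the distance from the TCP to the fingertips, in m); z points along the fingers, y is the line along which they close (so a half turn about z gives the same grasp; the last joint's range is limited). The gripper opens to 85 mm and grips with 20 to 120 N. Pads are 22 mm wide; open, the fingers measure 114 mm over their backs; the gripper's body (76 mm by 85 mm) begins 54 mm behind the grasp point. The pads swing forward as they close: fully open they stand 13 mm farther back than shut.
Start: joints at [-1.375, 0.264, 1.604, -0, 1.274, -0.037], TCP at [0.156, -0.657, 0.304] pointing down, gripper open.
Joint ranges: [-2.63, 2.63], [-0.94, 2.18], [0.31, 2.57], [-1.31, 4.45], [0, 2.66], [-2.55, 2.55]. Speed limits (rad/s): [2.57, 2.57, 3.14, 3.14, 3.14, 3.14].

### API

Orientations are given as a rotation vector (axis times angle).
In Python, from workcell import read_state, read_camera, calibration, finish_job, look_for, cut_out, tip_of, nose_length gives the robot as it stands.
- The arm moves only by the tool step_arm, never from a script. Its argument "targets" is a list of rows, each a list of 3 entries, a list of its own where there are three numbers: the turn, a rotation vector about the tool's x, y, z in rad, then the shift along the tool's x, y, z in mm, then the finger opening in mm, from 0 to 85.4. In form: [[[ax, ay, az], [x, y, z], grip], ...]. A call has 1 to 5 rows; each row shifts and turns the commanded pose from where the row before left it, along the tool's axes as they then stand; what a row does not reach is not made up. A row lasts 1/12 s, in which the tool goes at most 41.7 mm and 7.16 degrees, less where a joint would pass 70% of its speed; a pose out of reach is approached as far as the arm can. A call with a gripper value outside its range is refused whole. The fingers move at their own pace and stop on an object; "grip_force" is the grip in N (left out, the last holds). Time passes only in rows, so rows that do not move let the fingers close. It gives the time, the measured TCP pose, the force, the opening and the grip force at its end, in the units of the state.
- read_state(): the state, without advancing time (a new reading comes with each control period).
- read_camera(name): name is "scene" or "top" or "wrist"; returns the picture (400x640x3 uint8, red, green, blue); there is no depth.
- calibration(name): a dict with "camera_matrix" (3x3 intrinsics, pixels), "R" (3x3) and "t" (3): a world point X has camera coordinates R X + t. Camera axes: x right, y down, z forward; pixel columns grow to the right and rows downward; lengths in m; the calibration is good to about 2 mm. The wrist camera is an equidistant fisheye: a pixel r from the principal point sees the ray r / f radians off the axis. A picture is of the moment at which its call begins: read the wrist's pose just before it. calibration takes no time and is no camera call; for the wrist camera it gives the pose at the moment of the call.
- finish_job(): hands the job in; it is judged then, once.
Trained networks look in the newest picture that a camera, given by its name, has taken for a name from the list of things; names that differ only in an ending like _2 or _b are one class to them, and where a whole thing is asked for, a point or a joint stands for the part that bears it (a point fixed in the world has none). Each returns a list of dicts, best first, with "score" (0 to 1); they miss things now and then, are a little off and sometimes report something else, mostly with a low value. They report only what shows in the picture. A call takes as long as a camera call. They do not tell look-alikes from the thing itself.
- look_for(camera, query): "extent" ([left, top, right, bottom] in pixels, round what is visible of it).
- cut_out(camera, query): "region" (400x640 bool, what is visible of it) and "extent" ([left, top, right, bottom] in pixels, round what is visible of it).
- tip_of(camera, query): "at" ([row, column] in pixels: a listed point, or the origin of a listed thing).
The state is a dict: "time": time; "q": joint angles; "joint_vel": joint speeds; "joint_torque": joint torques, N m; "tool_pos": TCP position; "tcp_rot": TCP orientation; "wrist_force": force on the tool from outside, world axes, zero at the start; "torque": the same for the moment, N m; "width": opening from 0.0 (shut) to 1.0 (fully open); "grip_force": force on a finger pad.
Only numpy, scipy, OpenCV 4.12 (cv2) and the standard library are available. Lean on these libraries where they do the work, as an engineer would, in place of code of your own. Each camera call takes 0.05 s, during which the arm holds its last target. There are 200 camera calls.

### The job

The red pressure gauge is due for calibration. Slide it up the sloping board until the wide end of its keyhole is over the stud, lift it off, and set it down gently (do not drop it) on the green pad, flat with its dial up and in the middle of the pad. Leave the blue gauge hanging where it is.

Things in the scene. Friction and masses are not known exactly. Their poses are not given: they have to be found in the camera images.
- gauge_red_mid (a point): Centre of the red gauge's case: upright red cylinder, 44 mm diameter, 32 mm high, white dial on top; grip it across the slope. Below it a boss, then a steel back plate 56 x 124 x 5 mm, its underside 35 mm below this point. z out of the dial, x uphill along the plate, which spans x -32 to +92 mm. Its keyhole: wide end (32 mm square) x +26 to +58, then a 10 mm slot to +80 mm. 0.19 to 0.33 kg.
- gauge_blue_mid (a point): Centre of the blue gauge's case: a gauge of the same shape in blue, hung the same way on another stud of the same board, 200 mm to the left or right of the red one. Leave it alone.
- panel: Fixed dark grey board, 220 (uphill) x 330 mm, 15 deg slope facing the robot, under 90 mm high. Origin mid-face; x uphill, z out of the face. Row of 3 studs at x +16, y -100, 0 (bare), +100 mm: 7 mm shank, 16 mm head 10 to 14 mm off the face. A hung gauge has the stud at its own x +76, in the slot; slid uphill 34 mm (26 to 42 will do) the head is in the wide end and the plate lifts off square to the face.
- pad_top (a point): Centre of the top face of the green square pad, 190 x 190 mm, 6 mm thick, lying fixed and level on the bench to the left or right of the board (a tray of tins lies on the other side). z up.
Mind the look-alikes: they are no part of the job. Leave any orange or yellow look-alike of the part that bears gauge_red_mid alone.

How it is judged:
By the outcome, as a careful person would: the job done as asked, in the order asked, and still so for the second after the job is handed in, with the robot touching nothing.
It also fails if it takes over 42 s, if anything falls off the work surface, if the arm or the gripper's body presses on something with over 40 N, if the wrist force passes 120 N, or if a joint passes its speed limit or range.

## Working session

There is one attempt and no reset: what is moved stays moved. The work goes in short steps, Python scripts to look and compute and a tool call to move; the robot and the scene stay as the last step left them, time stands still between calls to the robot, and variables do not carry over. Pictures are saved under pics/ and viewed, at most 10 in all, crops included, and the job is handed in when it is done.

Besides the shell and the picture viewer there is one more tool, called after ">>>" by a JSON object that holds its "method" and its "body", one argument or row to a line. step_arm: Moves the arm, as the interface text tells. Its arguments: {"type":"object","properties":{"targets":{"type":"array","items":{"type":"array"}},"grip_force":{"type":"number"}},"required":["targets"]}

```bash
mkdir -p pics; ls; python3 - <<'E'
from workcell import *
import cv2,numpy as np
for n in ["scene","top"]:
    im=read_camera(n); cv2.imwrite(f"pics/{n}0.png",im[:,:,::-1])
    for q in ["gauge_red_mid","gauge_blue_mid","panel","pad_top"]:
        print(n,q,[(np.round(d["at"]).tolist(),round(d["score"],2)) for d in tip_of(n,q)][:4])
s=read_state();print({k:np.round(v,3).tolist() for k,v in s.items()})
E
```

```text
pics
scene gauge_red_mid [([226.0, 268.0], 0.88), ([132.0, 314.0], 0.74), ([190.0, 368.0], 0.73), ([178.0, 327.0], 0.61)]
scene gauge_blue_mid [([232.0, 337.0], 0.71)]
scene panel [([221.0, 375.0], 0.77)]
scene pad_top [([312.0, 256.0], 0.95)]
top gauge_red_mid [([230.0, 369.0], 0.91), ([153.0, 263.0], 0.68), ([217.0, 252.0], 0.66), ([291.0, 167.0], 0.66)]
top gauge_blue_mid [([154.0, 347.0], 0.81)]
top panel [([127.0, 304.0], 0.67)]
top pad_top [([185.0, 450.0], 0.64)]
{'time': 0.5, 'q': [-1.375, 0.264, 1.604, 0.0, 1.274, -0.037], 'joint_vel': [0.001, -0.002, -0.001, 0.001, -0.001, -0.002], 'joint_torque': [-0.001, -51.441, -36.724, -0.0, 0.003, 0.0], 'tool_pos': [0.156, -0.657, 0.304], 'tcp_rot': [-3.12, -0.365, -0.0], 'wrist_force': [0.052, -0.747, 0.177], 'torque': [-0.029, -0.052, -0.056], 'grip_force': 0.0, 'width': 0.997}
```

View pics/scene0.png

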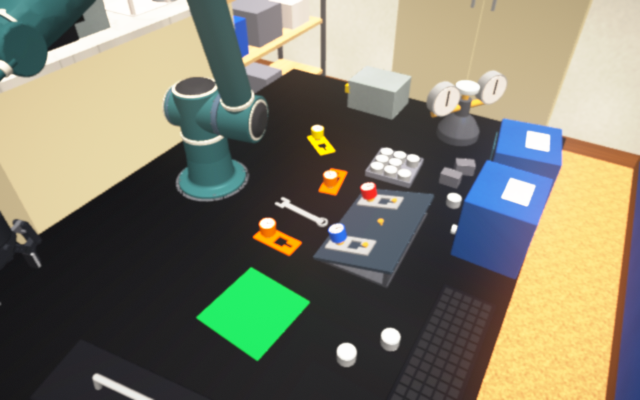

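View pics/top0.png

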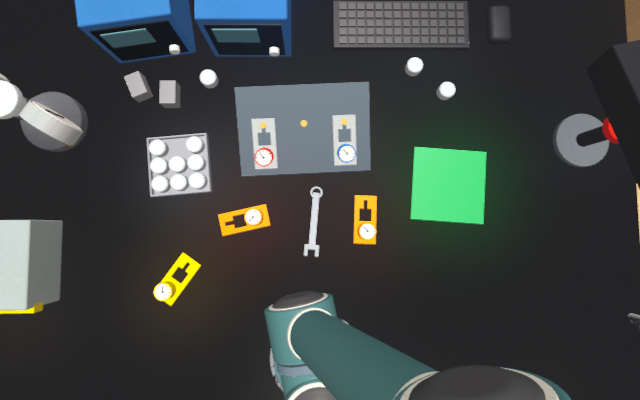

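The scene view shows the red gauge on the board at (369,190) and the blue one at (337,233). The look-alikes are orange at (330,178) and (268,227), and yellow at (317,132). In the top view, red is at (263,157) and blue at (347,153). Orange is at (253,217) and (367,231), yellow at (164,291), and the pad at (449,185). I choose the red-bodied gauge on the board.

```bash
cat > h.py <<'E'
from workcell import *
import cv2,numpy as np
from scipy.spatial.transform import Rotation as Ro
def P(n):
    c=calibration(n); return np.array(c["camera_matrix"])@np.c_[c["R"],c["t"]]
def tri(a,b): # (row,col) scene, top
    X=cv2.triangulatePoints(P("scene"),P("top"),np.float64(a[::-1]).reshape(2,1),np.float64(b[::-1]).reshape(2,1)); X=X[:3,0]/X[3]
    e=[np.round((lambda p:p[:2]/p[2])(P(n)@np.r_[X,1])-o[::-1],1).tolist() for n,o in (("scene",np.array(a)),("top",np.array(b)))]
    return X,e
def proj(n,X):
    p=P(n)@np.r_[X,1]; return p[:2]/p[2]
E
python3 - <<'E'
from h import *
im=read_camera("scene"); im2=read_camera("top")
cv2.imwrite("pics/crop.png",np.hstack([cv2.resize(im[160:260,300:440],None,fx=3,fy=3),cv2.resize(im2[75:175,230:370],None,fx=3,fy=3)])[:,:,::-1][:,:800])
def near(n,q,rc):
    r=tip_of(n,q); return min((np.array(d["at"]) for d in r),key=lambda a:np.linalg.norm(a-rc))
R={}
for q,a,b in [("gauge_red_mid",(190,368),(157,263)),("gauge_blue_mid",(232,337),(154,347)),("panel",(221,375),(127,304)),("pad_top",(312,256),(185,450))]:
    a=near("scene",q,a);b=near("top",q,b);X,e=tri(a,b);R[q]=X;print(q,a.round(1),b.round(1),X.round(4),e)
d=R["gauge_red_mid"]-R["gauge_blue_mid"];print(np.linalg.norm(d),np.degrees(np.arctan2(-d[0],d[1])))
E
```

```text
gauge_red_mid [189.9 366. ] [155.2 265.8] [0.4992 0.1171 0.0713] [[0.9, -0.2], [0.8, 1.2]]
gauge_blue_mid [232.5 336. ] [152.8 347.9] [ 0.508  -0.08    0.0679] [[-0.0, 0.0], [-0.0, -0.0]]
panel [221.2 375.1] [131.7 304.4] [0.5676 0.0276 0.0502] [[-0.9, 0.2], [-0.7, -1.1]]
pad_top [310.4 253.1] [180.6 450. ] [ 0.4426 -0.3523  0.0076] [[1.2, 0.0], [0.8, 1.1]]
0.19732002108010055 2.549403904900602
```

View pics/crop.png

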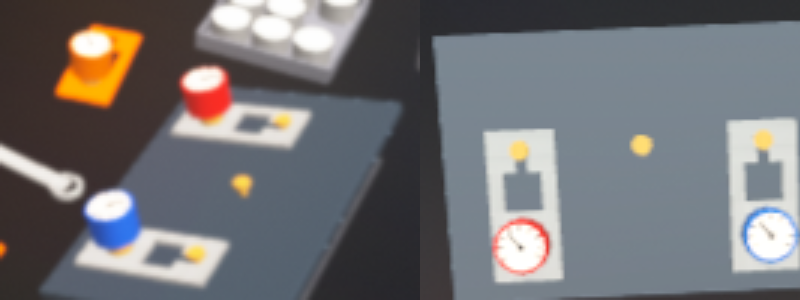

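The crop confirms it: the red gauge hangs at the left stud, scene crop (205,90) and top crop (520,245). Next I'll work out the hover pose, the pad from its outline, and the moves.

```bash
cat >> h.py <<'E'
def frame(yaw,sl=15):  # panel axes as columns
    return (Ro.from_euler('z',yaw,degrees=True)*Ro.from_euler('y',-sl,degrees=True)).as_matrix()
def tool_R(F,flip=0): # tool x=+px,y=-py,z=-pz
    M=F@np.diag([1,-1,-1.]); return M@np.diag([-1,-1,1.]) if flip else M
def plan(Rt,pt):
    s=read_state(); R0=Ro.from_rotvec(s["tcp_rot"]); p=np.array(s["tool_pos"])
    rv=(R0.inv()*Ro.from_matrix(Rt)).as_rotvec()
    print("t",round(s["time"],2),"turn deg",np.degrees(rv).round(2),"rad",rv.round(3),"shift in old axes mm",(R0.as_matrix().T@(pt-p)*1e3).round(1),"new axes",(Rt.T@(pt-p)*1e3).round(1))
    return s
E
python3 - <<'E'
from h import *
im=read_camera("top");m=((im[:,:,1]>150)&(im[:,:,0]<90)&(im[:,:,2]<140)).astype(np.uint8)
c=max(cv2.findContours(m,0,1)[0],key=cv2.contourArea);pts=cv2.boxPoints(cv2.minAreaRect(c))
H=P("top")[:,[0,1,3]]+0; H[:,2]+=P("top")[:,2]*0.006
W=np.array([(lambda v:v[:2]/v[2])(np.linalg.solve(H,[u,v,1])) for u,v in pts]);print(W.round(4),W.mean(0).round(4),np.linalg.norm(np.diff(W,axis=0),axis=1))
F=frame(2.5); g=np.array([.500,.117,.069]); print("R0",Ro.from_rotvec(read_state()["tcp_rot"]).as_matrix().round(2).tolist(),nose_length())if callable(nose_length) else print(nose_length)
for f in (0,1): plan(tool_R(F,f), g+F[:,2]*.154)
print(g+F[:,2]*.154)
E
```

```text
[[ 0.3442 -0.2977]
 [ 0.5323 -0.3165]
 [ 0.5219 -0.4536]
 [ 0.3336 -0.4329]] [ 0.433  -0.3752] [0.1890288  0.1374165  0.18947423]
0.0726
t 1.05 turn deg [-1.42 14.95 10.78] rad [-0.025  0.261  0.188] shift in old axes mm [ 474.4 -681.    86.1] new axes [ 304.  -758.   170.7]
t 1.05 turn deg [ -22.09   -2.09 -167.79] rad [-0.386 -0.037 -2.929] shift in old axes mm [ 474.4 -681.    86.1] new axes [-304.   758.   170.7]
[0.4601798  0.11526141 0.21775258]
```

>>> {"method": "step_arm", "body": {
  "targets": [
    [[0,0,0],[33,-24,0],85],
    [[0,0,0],[33,-24,0],85],
    [[0,0,0],[33,-24,0],85],
    [[0,0,0],[33,-24,0],85],
    [[0,0,0],[33,-24,0],85]
  ]
}}

```text
time: 1.47
tool_pos: [0.2894, -0.5005, 0.3039]
tcp_rot: [3.12, 0.364, 0.0]
wrist_force: [1.0, -0.5, -0.1]
width: 0.995
grip_force: 0.0
```

>>> {"method": "step_arm", "body": {
  "targets": [
    [[0,0,0],[28,-30,0],85],
    [[0,0,0],[28,-30,0],85],
    [[0,0,0],[28,-30,0],85],
    [[0,0,0],[28,-30,0],85],
    [[0,0,0],[28,-30,0],85]
  ]
}}

```text
time: 1.88
tool_pos: [0.3908, -0.3219, 0.3042]
tcp_rot: [3.12, 0.364, 0.001]
wrist_force: [0.9, 0.4, 0.2]
width: 0.997
grip_force: 0.0
```

>>> {"method": "step_arm", "body": {
  "targets": [
    [[0,0,0],[16,-38,0],85],
    [[0,0,0],[16,-38,0],85],
    [[0,0,0],[16,-38,0],85],
    [[0,0,0],[16,-38,0],85],
    [[0,0,0],[16,-38,0],85]
  ]
}}

```text
time: 2.3
tool_pos: [0.4241, -0.1185, 0.3042]
tcp_rot: [3.12, 0.364, 0.002]
wrist_force: [0.2, 0.6, 0.4]
width: 0.997
grip_force: 0.0
```

>>> {"method": "step_arm", "body": {
  "targets": [
    [[0,0,0],[16,-38,0],85],
    [[0,0,0],[16,-38,0],85],
    [[0,0,0],[16,-38,0],85],
    [[0,0,0],[0,0,0],85],
    [[0,0,0],[0,0,0],85]
  ]
}}

```text
time: 2.72
tool_pos: [0.4447, 0.0038, 0.3041]
tcp_rot: [3.119, 0.374, 0.001]
wrist_force: [0.4, -0.8, 0.4]
width: 0.995
grip_force: 0.0
```

```bash
python3 - <<'E'
from h import *
im=read_camera("top");print(im[185,450],im[150,420],im[215,480])
m=((im[:,:,1]>110)&(im[:,:,1]>im[:,:,0]*1.8+20)&(im[:,:,1]>im[:,:,2]*1.4+20)).astype(np.uint8)
c=max(cv2.findContours(m,0,1)[0],key=cv2.contourArea);print(cv2.boundingRect(c));pts=cv2.boxPoints(cv2.minAreaRect(c))
H=P("top")[:,[0,1,3]].copy(); H[:,2]+=P("top")[:,2]*0.006
W=np.array([(lambda v:v[:2]/v[2])(np.linalg.solve(H,[u,v,1])) for u,v in pts]);print(W.round(4),W.mean(0).round(4),np.linalg.norm(np.diff(W,axis=0),axis=1))
F=frame(2.5); g=np.array([.500,.117,.069])
print(plan(tool_R(F), g+F[:,2]*.154)["tool_pos"],read_state()["q"])
E
```

```text
[ 88 232 139] [103 237 148] [ 80 229 134]
(410, 146, 77, 79)
[[ 0.3471 -0.2399]
 [ 0.5373 -0.2581]
 [ 0.5225 -0.4538]
 [ 0.3319 -0.4329]] [ 0.4347 -0.3462] [0.19105989 0.19622155 0.19169796]
t 2.77 turn deg [-1.4  14.95 10.96] rad [-0.025  0.261  0.191] shift in old axes mm [  41.6 -106.2   86.2] new axes [  -2.5 -112.1   88.6]
[0.44457046 0.00235538 0.30400609] [-5.03391391e-02 -1.85306111e-01  2.06957705e+00 -6.79322900e-04
  1.25714981e+00  1.28478035e+00]
```

>>> {"method": "step_arm", "body": {
  "targets": [
    [[-0.008,0.087,0.064],[0,0,0],85],
    [[-0.008,0.087,0.064],[0,0,0],85],
    [[-0.008,0.087,0.064],[0,0,0],85],
    [[0,0,0],[-1,-37,15],85],
    [[0,0,0],[-1,-37,15],85]
  ]
}}

```text
time: 3.18
tool_pos: [0.448, 0.0724, 0.2758]
tcp_rot: [-3.109, -0.046, -0.417]
wrist_force: [0.4, 0.8, -0.2]
width: 0.995
grip_force: 0.0
```

>>> {"method": "step_arm", "body": {
  "targets": [
    [[0,0,0],[0,-37,15],85],
    [[0,0,0],[0,0,20],85],
    [[0,0,0],[0,0,20],85],
    [[0,0,0],[0,0,0],85],
    [[0,0,0],[0,0,0],85]
  ]
}}

```text
time: 3.6
tool_pos: [0.4596, 0.1118, 0.2202]
tcp_rot: [-3.11, -0.058, -0.404]
wrist_force: [-0.4, 0.0, 0.5]
width: 0.994
grip_force: 0.0
```

```bash
cat >> h.py <<'E'
def wproj(X,c):
    k=np.array(c["camera_matrix"]);v=np.array(c["R"])@X+c["t"];r=np.hypot(*v[:2]);th=np.arctan2(r,v[2]);return k[:2,2]+np.diag(k)[:2]*th*v[:2]/r
def wray(uv,c):
    k=np.array(c["camera_matrix"]);d=(np.array(uv,float)-k[:2,2])/np.diag(k)[:2];th=np.hypot(*d)
    v=np.r_[np.sin(th)*d/th,np.cos(th)];R=np.array(c["R"]);return -R.T@c["t"],R.T@v
def onplane(uv,c,p,n):
    o,d=wray(uv,c);return o+d*((p-o)@n/(d@n))
E
python3 - <<'E'
from h import *
F=frame(2.5); g=np.array([.500,.117,.069])
plan(tool_R(F), g+F[:,2]*.154)
c=calibration("wrist");im=read_camera("wrist").copy()
print("tip",[(np.round(d["at"],1).tolist(),round(d["score"],2)) for d in tip_of("wrist","gauge_red_mid")],"blue",[np.round(d["at"],1).tolist() for d in tip_of("wrist","gauge_blue_mid")])
h=cv2.cvtColor(im,cv2.COLOR_RGB2HSV);m=((h[:,:,0]<4)|(h[:,:,0]>174))&(h[:,:,1]>150)&(h[:,:,2]>80)
n,l,st,ce=cv2.connectedComponentsWithStats(m.astype(np.uint8));print(st[1:][st[1:,4]>50],ce[1:][st[1:,4]>50])
print("expected centre,dial,stud",[wproj(g+F@np.array(o),c).round(1).tolist() for o in ([0,0,0],[0,0,.016],[.076,0,-.021])])
cv2.imwrite("pics/w1.png",im[:,:,::-1])
E
```

```text
t 3.6 turn deg [ 0.08  0.2  -0.34] rad [ 0.001  0.003 -0.006] shift in old axes mm [ 0.1 -3.5  2.5] new axes [ 0.1 -3.5  2.6]
tip [([350.2, 274.7], 0.77), ([252.7, 618.5], 0.64), ([209.8, 307.4], 0.57)] blue [[206.0, 525.9], [208.4, 306.5]]
[[276 178  57  50 657]
 [282 229  46  13  79]] [[306.29375951 191.55098935]
 [305.12658228 236.26582278]]
expected centre,dial,stud [[314.0, 206.7], [313.7, 214.0], [313.3, 106.4]]
```

View pics/w1.png

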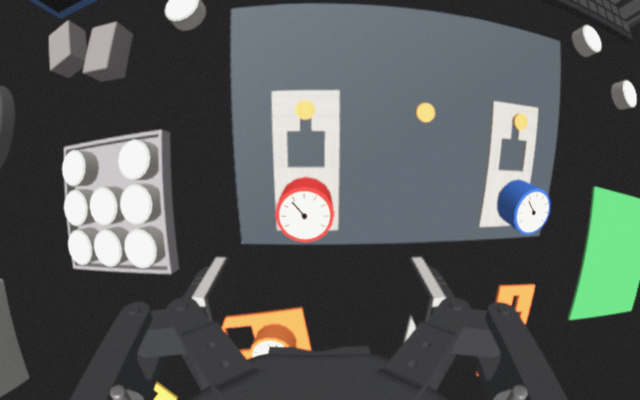

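The wrist view shows the red dial at (304,215), its stud at (305,110), the bare stud at (426,112) and the blue stud at (521,121). I'll correct from these.

```bash
python3 - <<'E'
from h import *
c=calibration("wrist");F=frame(2.5);n=F[:,2]; g=np.array([.500,.117,.069]);face=g-.035*n
S=[onplane(u,c,face+.014*n,n) for u in [(305,110),(426,112),(521,121)]]
D=onplane((304,215.5),c,face+.051*n,n);B=onplane((535,210),c,face+.051*n,n)
print([s.round(4) for s in S],[np.linalg.norm(S[i]-S[i+1]).round(4) for i in (0,1)],D.round(4))
d=S[0]-S[2];print("yaw",np.degrees(np.arctan2(-d[0],d[1])))
print("stud rel dial in panel",(F.T@(S[0]-D)).round(4), "g new",(D-.016*n).round(4))
gn=D-.016*n
plan(tool_R(F), gn+F[:,2]*.056)
E
```

```text
[array([0.5789, 0.1278, 0.0685]), array([0.5838, 0.0281, 0.0687]), array([ 0.5881, -0.0709,  0.0686])] [np.float64(0.0998), np.float64(0.0992)] [0.4966 0.1247 0.0847]
yaw 2.649287789857863
stud rel dial in panel [ 0.0753 -0.0005 -0.037 ] g new [0.5007 0.1249 0.0693]
t 3.75 turn deg [ 0.01 -0.12 -0.36] rad [ 0.    -0.002 -0.006] shift in old axes mm [ -1.3 -10.8 102.8] new axes [ -1.  -10.8 102.8]
```

>>> {"method": "step_arm", "body": {
  "targets": [
    [[0,0,-0.005],[-1,-11,20],85],
    [[0,0,0],[0,0,25],85],
    [[0,0,0],[0,0,25],85],
    [[0,0,0],[0,0,22],85],
    [[0,0,0],[0,0,12],85]
  ]
}}

```text
time: 4.17
tool_pos: [0.486, 0.1247, 0.1199]
tcp_rot: [-3.109, -0.067, -0.409]
wrist_force: [-0.2, -0.3, -0.3]
width: 0.996
grip_force: 0.0
```

>>> {"method": "step_arm", "body": {
  "targets": [
    [[0,0,0],[0,0,0],85],
    [[0,0,0],[0,0,0],50],
    [[0,0,0],[0,0,0],50],
    [[0,0,0],[0,0,0],50],
    [[0,0,0],[0,0,0],50]
  ],
  "grip_force": 35
}}

```text
time: 4.58
tool_pos: [0.4867, 0.1257, 0.1224]
tcp_rot: [-3.107, -0.069, -0.414]
wrist_force: [0.4, 0.0, -0.5]
width: 0.586
grip_force: 0.0
```

```bash
python3 - <<'E'
from h import *
F=frame(2.5);gn=np.array([.5007,.1249,.0693])
s=plan(tool_R(F), gn+F[:,2]*.054);print(s["wrist_force"],s["width"])
im=read_camera("wrist");cv2.imwrite("pics/w2.png",im[:,:,::-1])
E
```

```text
t 4.58 turn deg [-0.04 -0.17  0.04] rad [-0.001 -0.003  0.001] shift in old axes mm [-0.3  1.4  0.9] new axes [-0.3  1.4  0.9]
[ 0.42193182  0.03806875 -0.52057928] 0.5856677260773677
```

View pics/w2.png

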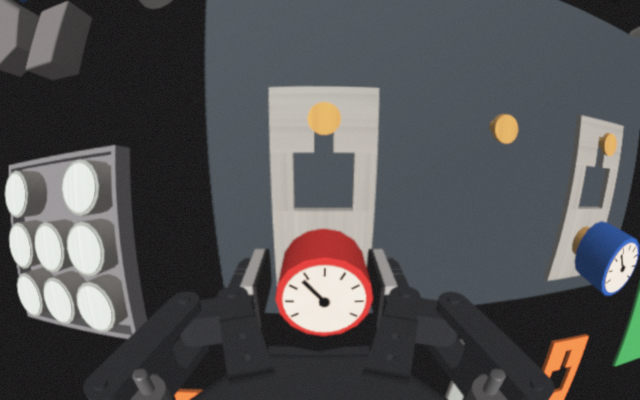

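The red dial sits at (323,300), midway between the pads at about 258 and 384. I'll close on it now.

>>> {"method": "step_arm", "body": {
  "targets": [
    [[0,0,0],[0,0,0],38],
    [[0,0,0],[0,0,0],38],
    [[0,0,0],[0,0,0],38],
    [[0,0,0],[0,0,0],38],
    [[0,0,0],[0,0,0],38]
  ],
  "grip_force": 60
}}

```text
time: 5.05
tool_pos: [0.4862, 0.1256, 0.1222]
tcp_rot: [-3.108, -0.07, -0.412]
wrist_force: [-4.0, -1.4, 7.6]
width: 0.499
grip_force: 60.0
```

>>> {"method": "step_arm", "body": {
  "targets": [
    [[0,0,0],[5,0,0],38],
    [[0,0,0],[5,0,0],38],
    [[0,0,0],[5,0,0],38],
    [[0,0,0],[0,0,0],38],
    [[0,0,0],[0,0,0],38]
  ],
  "grip_force": 60
}}

```text
time: 5.47
tool_pos: [0.4981, 0.1263, 0.1253]
tcp_rot: [-3.11, -0.069, -0.402]
wrist_force: [-15.0, -0.8, 16.3]
width: 0.498
grip_force: 61.6
```

>>> {"method": "step_arm", "body": {
  "targets": [
    [[0,0,0],[5,0,-0.8],38],
    [[0,0,0],[5,0,-0.4],38],
    [[0,0,0],[5,0,0],38],
    [[0,0,0],[0,0,0],38],
    [[0,0,0],[0,0,0],38]
  ]
}}

```text
time: 5.88
tool_pos: [0.5151, 0.127, 0.13]
tcp_rot: [-3.108, -0.069, -0.411]
wrist_force: [0.6, -0.1, 0.1]
width: 0.493
grip_force: 61.3
```

>>> {"method": "step_arm", "body": {
  "targets": [
    [[0,0,0],[4,0,0],38],
    [[0,0,0],[0,0,0],38],
    [[0,0,0],[0,0,0],38]
  ]
}}

```text
time: 6.13
tool_pos: [0.5177, 0.127, 0.1306]
tcp_rot: [-3.109, -0.069, -0.407]
wrist_force: [-4.7, 0.3, 4.7]
width: 0.498
grip_force: 61.4
```

```bash
python3 - <<'E'
from h import *
F=frame(2.5);gn=np.array([.5007,.1249,.0693])
s=plan(tool_R(F), gn+F[:,2]*.054+F[:,0]*.034);print(s["wrist_force"],s["torque"])
im=read_camera("wrist");cv2.imwrite("pics/w3.png",im[:,:,::-1])
E
```

```text
t 6.13 turn deg [-0.01  0.09  0.05] rad [-0.     0.002  0.001] shift in old axes mm [1.6 1.4 0.8] new axes [1.6 1.4 0.8]
[-4.6879957   0.3443656   4.73501286] [0.04275366 0.59629414 0.02418265]
```

View pics/w3.png

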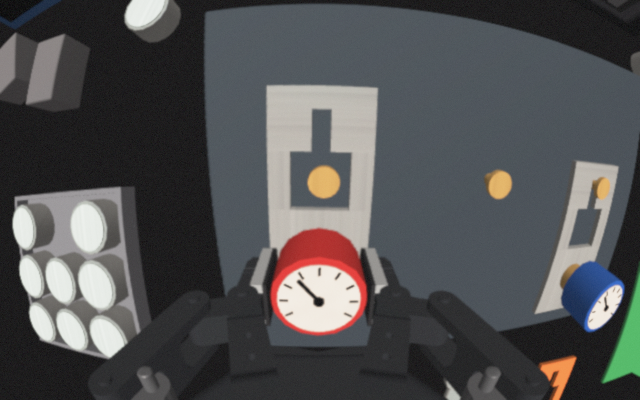

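The stud head at (323,182) is centred in the wide end (290–352, 152–210), so I can lift off square to the face.

>>> {"method": "step_arm", "body": {
  "targets": [
    [[0,0,0],[0,0,-6],38],
    [[0,0,0],[0,0,-8],38],
    [[0,0,0],[0,0,-10],38],
    [[0,0,0],[0,0,0],38],
    [[0,0,0],[0,0,0],38]
  ]
}}

```text
time: 6.6
tool_pos: [0.5127, 0.1269, 0.1552]
tcp_rot: [-3.107, -0.069, -0.413]
wrist_force: [-0.1, -1.0, -2.1]
width: 0.5
grip_force: 61.2
```

>>> {"method": "step_arm", "body": {
  "targets": [
    [[0,0,0],[0,0,-20],38],
    [[0,0,0],[0,0,-25],38],
    [[0,0,0],[0,0,-25],38],
    [[0,0,0],[0,0,-15],38],
    [[0,0,0],[0,0,0],38]
  ]
}}

```text
time: 7.02
tool_pos: [0.4918, 0.1263, 0.2401]
tcp_rot: [-3.105, -0.069, -0.42]
wrist_force: [1.4, 0.8, -1.0]
width: 0.499
grip_force: 61.6
```

```bash
python3 - <<'E'
from h import *
s=read_state();print(s["wrist_force"],s["torque"],s["q"])
im=read_camera("wrist");cv2.imwrite("pics/w4.png",im[:,:,::-1])
# placing: flat, tool down, gauge x axis keeps to tool x; pad yaw ~ -5.5deg
for yaw in (-50,-5.5):
    F=frame(yaw,0);pc=np.array([.436,-.347,.006])
    tgt=pc-F[:,0]*.015+np.array([0,0,.035+.054+.06]);print(yaw,tgt);plan(tool_R(F),tgt)
E
```

```text
[ 1.40666913  0.77969326 -1.04659039] [ 0.07908098  0.25668188 -0.01882257] [ 0.22783345 -0.1383449   2.17110771 -0.06305297  0.84486465  1.78955713]
-50 [ 0.42635819 -0.33550933  0.155     ]
t 7.07 turn deg [ -7.04 -14.15  52.24] rad [-0.123 -0.247  0.912] shift in old axes mm [-104.1  458.3   57.3] new axes [312.  346.3  83. ]
-5.5 [ 0.42106906 -0.34556231  0.155     ]
t 7.07 turn deg [ -1.12 -15.23   8.01] rad [-0.02  -0.266  0.14 ] shift in old axes mm [-109.7  468.1   55.7] new axes [-24.5 476.2  83. ]
```

View pics/w4.png

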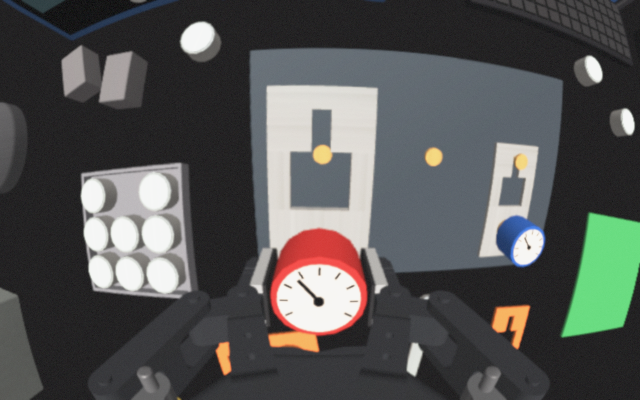

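The gauge is lifted clear and held square, with its dial at (318,300). The blue gauge still hangs at (520,240). I'll carry the red one to the pad.

>>> {"method": "step_arm", "body": {
  "targets": [
    [[0,0,0],[-3,15,-3],38],
    [[0,0,0],[-7,28,-3],38],
    [[0,0,0],[-9,36,0],38],
    [[0,0,0],[-9,36,0],38],
    [[0,0,0],[-9,36,0],38]
  ]
}}

```text
time: 7.48
tool_pos: [0.4581, -0.0277, 0.23]
tcp_rot: [-3.108, -0.072, -0.405]
wrist_force: [1.3, 0.1, -2.9]
width: 0.496
grip_force: 61.9
```

>>> {"method": "step_arm", "body": {
  "targets": [
    [[0,0,0],[-9,36,0],38],
    [[0,0,0],[-9,36,0],38],
    [[0,0,0],[-9,36,0],38],
    [[0,0,0],[-9,36,0],38],
    [[0,0,0],[-9,36,0],38]
  ]
}}

```text
time: 7.9
tool_pos: [0.4226, -0.2099, 0.2184]
tcp_rot: [-3.108, -0.068, -0.406]
wrist_force: [1.0, -0.3, -2.2]
width: 0.499
grip_force: 61.9
```

>>> {"method": "step_arm", "body": {
  "targets": [
    [[0,0,0],[-9,36,0],38],
    [[0,0,0],[-9,36,0],38],
    [[0,0,0],[-7,28,0],38],
    [[0,0,0],[-3,15,0],38],
    [[0,0,0],[0,0,0],38]
  ]
}}

```text
time: 8.32
tool_pos: [0.401, -0.3277, 0.2112]
tcp_rot: [-3.109, -0.063, -0.406]
wrist_force: [0.2, -1.0, -2.6]
width: 0.494
grip_force: 62.0
```

>>> {"method": "step_arm", "body": {
  "targets": [
    [[-0.005,-0.066,0.035],[0,0,0],38],
    [[-0.005,-0.066,0.035],[0,0,0],38],
    [[-0.005,-0.066,0.035],[0,0,0],38],
    [[-0.005,-0.066,0.035],[0,0,0],38],
    [[0,0,0],[0,0,0],38]
  ]
}}

```text
time: 8.73
tool_pos: [0.4032, -0.3237, 0.2118]
tcp_rot: [3.137, -0.149, -0.009]
wrist_force: [-0.1, -0.6, -2.1]
width: 0.496
grip_force: 61.9
```

```bash
cat > chk.py <<'E'
from h import *
F=frame(-5.5,0);pc=np.array([.436,-.347,.006])
s=plan(tool_R(F),pc-F[:,0]*.015+np.array([0,0,.035+.054+.02]));print(s["tool_pos"],s["wrist_force"])
c=calibration("wrist");im=read_camera("wrist")
print("pad corners expected",[wproj(pc+F@np.array([a,b,0]),c).round().tolist() for a in(.095,-.095) for b in(.095,-.095)])
E
python3 - <<'E'
from chk import *
cv2.imwrite("pics/w5.png",im[:,:,::-1])
E
```

```text
t 8.73 turn deg [0.06 0.33 0.05] rad [0.001 0.006 0.001] shift in old axes mm [20.4 20.  96.7] new axes [19.8 20.1 96.8]
[ 0.40323464 -0.3236878   0.21181195] [-0.12209786 -0.63562944 -2.11546031]
pad corners expected [[234.0, 49.0], [444.0, 54.0], [244.0, 246.0], [429.0, 245.0]]
```

View pics/w5.png

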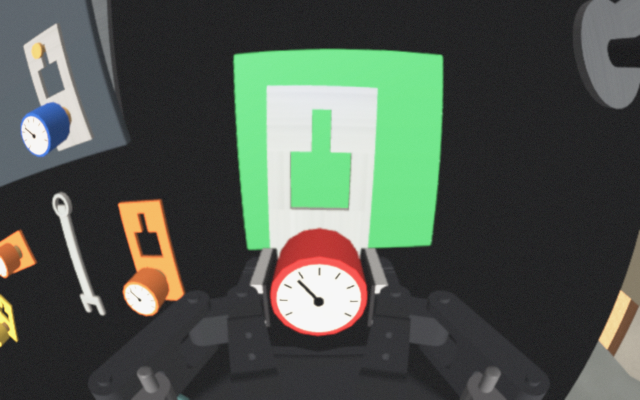

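The pad corners are at about (235,55), (442,55), (247,248) and (432,245). That matches the expected positions to 2–6 px, so the pad position holds. I'll move over it and descend.

>>> {"method": "step_arm", "body": {
  "targets": [
    [[0,0.006,0],[10,10,15],38],
    [[0,0,0],[10,10,20],38],
    [[0,0,0],[0,0,25],38],
    [[0,0,0],[0,0,20],38],
    [[0,0,0],[0,0,12],38]
  ]
}}

```text
time: 9.2
tool_pos: [0.4187, -0.3449, 0.118]
tcp_rot: [-3.136, 0.15, -0.001]
wrist_force: [-0.8, 1.0, -3.3]
width: 0.5
grip_force: 61.9
```

>>> {"method": "step_arm", "body": {
  "targets": [
    [[0,0,0],[0,0,4],38],
    [[0,0,0],[0,0,4],38],
    [[0,0,0],[0,0,3],38],
    [[0,0,0],[0,0,0],38],
    [[0,0,0],[0,0,0],38]
  ]
}}

```text
time: 9.62
tool_pos: [0.4211, -0.3471, 0.1114]
tcp_rot: [3.135, -0.151, 0.008]
wrist_force: [-0.1, -0.6, -2.7]
width: 0.497
grip_force: 61.9
```

```bash
python3 - <<'E'
from chk import *
print(s["torque"],s["tcp_rot"])
E
```

```text
t 9.62 turn deg [ 0.17 -0.29 -0.01] rad [ 0.003 -0.005 -0.   ] shift in old axes mm [-0.1 -1.5 -3.6] new axes [-0.1 -1.5 -3.6]
[ 0.42105572 -0.34710986  0.1113955 ] [-0.10305523 -0.61899201 -2.70932725]
pad corners expected [[158.0, 64.0], [473.0, 63.0], [195.0, 326.0], [438.0, 326.0]]
[-0.01394549  0.0135555  -0.02179693] [ 3.13479056 -0.15086546  0.00778296]
```

>>> {"method": "step_arm", "body": {
  "targets": [
    [[0,0,0],[0,0,4],38],
    [[0,0,0],[0,0,3],38],
    [[0,0,0],[0,0,3],38],
    [[0,0,0],[0,0,1],38],
    [[0,0,0],[0,0,0],38]
  ]
}}

```text
time: 10.08
tool_pos: [0.4205, -0.3466, 0.0994]
tcp_rot: [3.136, -0.151, 0.005]
wrist_force: [-1.0, 0.9, 0.2]
width: 0.499
grip_force: 62.1
```

>>> {"method": "step_arm", "body": {
  "targets": [
    [[0,0,0],[0,0,1],38],
    [[0,0,0],[0,0,1],38],
    [[0,0,0],[0,0,0],38],
    [[0,0,0],[0,0,0],38]
  ]
}}

```text
time: 10.42
tool_pos: [0.4205, -0.3467, 0.0993]
tcp_rot: [3.137, -0.151, 0.004]
wrist_force: [-6.3, 4.5, 13.8]
width: 0.497
grip_force: 63.8
```

It touched the pad at TCP z of about 0.099. I'll ease off and release.

>>> {"method": "step_arm", "body": {
  "targets": [
    [[0,0,0],[0,0,-1.4],38],
    [[0,0,0],[0,0,0],38]
  ],
  "grip_force": 20
}}

```text
time: 10.58
tool_pos: [0.4209, -0.347, 0.0994]
tcp_rot: [3.135, -0.151, 0.007]
wrist_force: [-2.1, 0.8, 4.6]
width: 0.499
grip_force: 62.7
```

>>> {"method": "step_arm", "body": {
  "targets": [
    [[0,0,0],[0,0,0],48],
    [[0,0,0],[0,0,0],60],
    [[0,0,0],[0,0,0],72],
    [[0,0,0],[0,0,0],75],
    [[0,0,0],[0,0,0],75]
  ]
}}

```text
time: 11.0
tool_pos: [0.4205, -0.3467, 0.0986]
tcp_rot: [3.136, -0.151, 0.005]
wrist_force: [0.9, -0.1, -0.1]
width: 0.874
grip_force: 0.0
```

>>> {"method": "step_arm", "body": {
  "targets": [
    [[0,0,0],[0,0,-10],75],
    [[0,0,0],[0,0,-20],75],
    [[0,0,0],[0,0,-30],75],
    [[0,0,0],[0,0,-35],75],
    [[0,0,0],[0,0,-35],75]
  ]
}}

```text
time: 11.42
tool_pos: [0.4196, -0.3459, 0.2301]
tcp_rot: [3.137, -0.151, 0.004]
wrist_force: [-0.0, -1.1, 0.2]
width: 0.873
grip_force: 0.0
```

>>> {"method": "step_arm", "body": {
  "targets": [
    [[0,0,0],[-5,0,-30],75],
    [[0,0,0],[0,0,0],75],
    [[0,0,0],[0,0,0],75]
  ]
}}

```text
time: 11.67
tool_pos: [0.4161, -0.3469, 0.2624]
tcp_rot: [3.132, -0.151, 0.013]
wrist_force: [-0.4, -0.5, -0.8]
width: 0.881
grip_force: 0.0
```

```bash
python3 - <<'E'
from chk import *
cv2.imwrite("pics/w6.png",im[:,:,::-1])
g=pc-F[:,0]*.015+np.array([0,0,.035]);print("exp dial",wproj(g+[0,0,.016],c),"exp plate",[wproj(g+F@np.array([a,b,-.03]),c).round().tolist() for a in(.092,-.032) for b in (.028,-.028)])
E
```

```text
t 11.67 turn deg [ 0.33 -0.5  -0.02] rad [ 0.006 -0.009 -0.   ] shift in old axes mm [  3.5  -2.7 147.4] new axes [  4.8  -1.8 147.4]
[ 0.41612283 -0.34689716  0.26242353] [-0.39729828 -0.53151388 -0.7670626 ]
pad corners expected [[226.0, 76.0], [405.0, 75.0], [236.0, 241.0], [396.0, 241.0]]
exp dial [315.38926005 186.87698136] exp plate [[288.0, 89.0], [343.0, 89.0], [290.0, 204.0], [341.0, 204.0]]
```

View pics/w6.png

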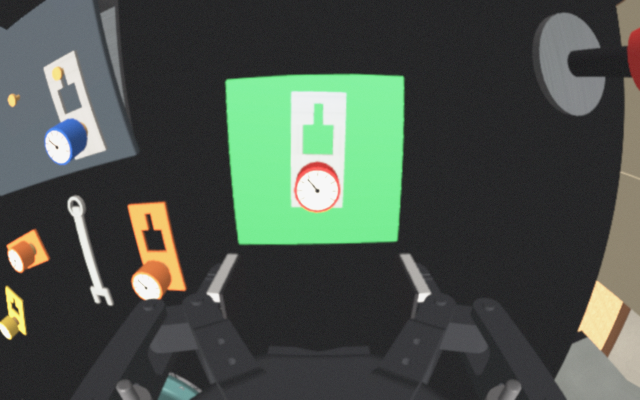

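The red gauge lies flat on the pad: dial at (317,188), plate spanning (290–346, 92–208), pad spanning (227–404, 76–244). The blue gauge is still on its stud at (66,141). Handing in.

```bash
python3 -c "
from workcell import *
print(finish_job())"
```

```text
the job is handed in; nothing more can be done
None
```

The red gauge is off its stud and lying flat, dial up, on the green pad, and the blue gauge is still hanging; the job is handed in at about 12 s, with "middle" taken as halfway between centring the case and centring the plate, so each is about 15 mm off the pad's centre.

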